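Tip the peg box back onto its base and shut its drawer

ROBOT

A 6-joint arm with a two-finger parallel gripper is mounted at the origin on a cart in front of the work surface, level with it; the furniture and walls round the work are solid. World frame = base frame: x ahead of the robot, y to its left, z up, the work surface at z = 0. Lengths are in mm, angles in rad, forces in N, time in s.
With the tool pointing down it reaches from about 275 to 750 mm from the base axis. Payload 10.2 kg.
Tool frame: the origin (TCP) lies at the very end of the fingers, on their centre line; the grasp point (between the pads) lies 19 mm behind it; x points along the fingers, y is the direction in which the jaws open and shut, and the axes are right-handed (so a half turn about x gives the same grasp; the last joint's range is limited). The gripper opens to 85 mm and grips with 20 to 120 N. Pads are 22 mm wide; open, the fingers measure 114 mm over their backs; the gripper's body (76 mm by 85 mm) begins 54 mm behind the grasp point. The pads swing forward as they close: fully open they stand 13 mm farther back than shut.
Start: joints at [1.084, 0.313, 1.498, -0, 1.331, -0.223], TCP at [136.907, 506.841, 231.294] pointing down, gripper open.
Joint ranges: [-2.94, 2.94], [-0.97, 2.17], [0.19, 2.56], [-1.23, 4.37], [0.02, 3.11], [-2.88, 2.88]. Speed limits (rad/s): [2.39, 2.39, 3.01, 3.14, 3.14, 3.14].

INTERFACE

Orientations are given as a unit quaternion [w, x, y, z].
In Python, from rig import ctrl, viewer, order gives the robot as it stands. The module is installed in compiled form; this text tells all that it offers.
- The arm moves only by the tool carry_out, never from a script. Its argument "deltas" is a list of rows, each a list of 7 numbers: the gripper command: -1 is fully open, 1 is shut, values between are in proportion, then the shift along the tool's x, y, z in mm, then the turn, a rotation vector about the tool's x, y, z in degrees. A call has exactly 5 rows; each row is the pose to reach, as a shift and turn from the pose commanded when the call began, along the tool's axes at that moment; what a row does not reach only later rows make up. A row lasts 1/8 s, in which the tool goes at most 62.5 mm and 10.7 degrees, less where a joint would pass 70% of its speed; a pose out of reach is approached as far as the arm can. A call with a gripper value outside its range is refused whole. The fingers move at their own pace and stop on an object; "newtons" is the grip in N (left out, the last holds). Time passes only in rows, so rows that repeat a pose let the fingers close, or fill a call up. It gives the time, the measured TCP pose, the force and the opening at its end, in the units of the state.
- ctrl.sense(): the state, without advancing time (a new reading comes with each control period).
- viewer.capture(name): name is "scene" or "top"; returns the picture (384x512x3 uint8, red, green, blue); there is no depth.
- viewer.calibration(name): a dict with "fx", "fy", "cx", "cy" (pixels), "xyz" and "attitude" of the camera in the world. Camera axes: x right, y down, z forward; pixel columns grow to the right and rows downward; lengths in mm; the calibration is good to about 2 mm. A picture is of the moment at which its call begins. calibration takes no time and is no camera call.
- order.finish_job(): hands the job in, once; it reports no verdict.
The state is a dict: "time_s": time; "joints": joint angles; "dq": joint speeds; "tau": joint torques, N m; "eef_pos": TCP position; "ee_rot": TCP orientation; "force": force on the tool from outside, world axes, zero at the start; "wrist_torque": the same for the moment, N m; "grip_width": opening from 0.0 (shut) to 1.0 (fully open).
Only numpy, scipy, OpenCV 4.12 (cv2) and the standard library are available. Lean on these libraries where they do the work, as an engineer would, in place of code of your own. Each camera call takes 0.05 s, during which the arm holds its last target. There are 200 camera calls.

TASK

The wooden peg box has been left standing on its end with its drawer partly out. Push it over near the top so that it tips onto its base, label side up, and then push the drawer fully home. Use the fingers only to push gently: do not lift or carry the box or shove it far across the worktop, and leave the candle jar, the dropper bottle, the cotton reel and the tape roll where they are.

Things in the scene. Friction and masses are not known exactly. Their poses are not given: they have to be found in the camera images.
- box: Wooden peg box, 0.24 to 0.48 kg. Casing: x -47 (drawer front) to +63 mm (back), y -75 to +75 mm, z 0 (underside, where the origin lies) to 62 mm (top, with a small pale label); the drawer opens to -x. It starts on its +y end, 150 mm tall on a 110 x 62 mm foot, drawer front to the robot (turned up to 20 degrees), label to the left, underside to the right: so it must tip to the right.
- box_middle (a point): Middle of the peg box's casing (31 mm above the underside, 8 mm behind the origin). About 75 mm above the worktop at the start, 81 mm at most while it tips on its edge, 31 mm when the box lies on its base.
- label_top (a point): Centre of the box's labelled top face, 62 mm above the underside, 8 mm behind the origin; at the start this face is upright and faces left, and this point is 75 mm above the worktop. Pushed squarely on this face near its upper edge (say 125 mm up) the box tips over its far lower edge rather than slides, and past about 22 degrees it falls over by itself.
- box_drawer (a joint): How far the drawer is out, m: 0 fully home, 0.055 fully out; starts 0.020 to 0.040. Slides with about 0.6 N of friction, no spring, and stays where it is left.
- knob_front (a point): Front of the drawer's brass knob, which is 14 mm across, in the middle of the drawer front and 16 mm proud of it, 31 mm above the box's underside. Pushing it along the box's +x shuts the drawer.
- jar: Glass candle jar, 76 mm across, 90 mm tall, to the back right; origin under its centre. To be left alone.
- dropper: Small brown dropper bottle, 33 mm across, 102 mm tall, behind the box (a second one by the wall is fixed); origin under its centre. To be left alone.
- reel: White cotton reel, 31 mm across, 43 mm tall, to the front left; origin under its centre. To be left alone.
- roll: Roll of masking tape lying flat, 100 mm across, 25 mm tall, to the front right; origin under its centre. To be left alone.
There are look-alikes about, which are no part of the job. Of the things shaped like the box, the wooden one is meant.

How it is judged (in metres and radians):
On the way, in this order (a step that is already met when the one before it is completed fails the run):
1. the box has been tipped onto its base, its drawer still out (angle between box's own z axis and vertical below 0.1 rad and value of joint box_drawer above 0.008 m), for 0.2 s.
2. the drawer has been pushed home (angle between box's own z axis and vertical below 0.1 rad and value of joint box_drawer below 0.004 m), for 0.2 s.
At the end, for the whole second after the job is handed in: The box lies at rest on its base on the worktop, label side up (within 0.1 rad), with its drawer shut to within 4 mm, and the jar, dropper bottle, reel and tape roll are within 20 mm of where they stood (all of step 2 and height (world z) of box_middle below 0.036 m and linear speed of box below 0.02 m/s and distance of each of jar, dropper, reel, roll from where it was at the start of the episode below 0.02 m); the robot touches nothing.
It fails at once if the box is lifted while it stands or tips (its middle more than 105 mm up) (height (world z) of box_middle above 0.105 m).
It fails at once if the box is lifted off the worktop once it is on its base (angle between box's own z axis and vertical below 0.1 rad and height (world z) of box_middle above 0.05 m).
It fails at once if the box is carried or shoved away (its origin more than 0.20 m from where it began; tipping alone moves it 0.11 m) (distance of box from where it was at the start of the episode above 0.2 m).
It fails at once if the box is squeezed or pushed with more than 30 N (contact force between the fingers and box above 30 N).
It fails at once if a bystander is knocked over or pushed more than 20 mm (distance of any of jar, dropper, reel, roll from where it was at the start of the episode above 0.02 m or angle between any of jar, dropper, reel's own z axis and vertical above 0.5 rad).
It also fails if it takes over 48 s, if anything falls off the work surface, if the arm or the gripper's body presses on something with over 40 N, if the wrist force passes 120 N, or if a joint passes its speed limit or range.

## Working session

There is one attempt and no reset: what is moved stays moved. The work goes in short steps, Python scripts to look and compute and a tool call to move; the robot and the scene stay as the last step left them, time stands still between calls to the robot, and variables do not carry over. Pictures are saved under pics/ and viewed, about 8 in all and at most 12, crops included, and the job is handed in when it is done.

Besides the shell and the picture viewer there is one more tool, called as name(argument=value, ...) on one line, values as JSON. carry_out: Moves the arm, as the interface text tells. Its arguments: {"type":"object","properties":{"deltas":{"type":"array"},"newtons":{"type":"number"}},"required":["deltas"]}

```bash
mkdir -p pics
cat > h.py <<'E'
import numpy as np,cv2
from scipy.spatial.transform import Rotation as R
from rig import ctrl,viewer,order
def rot(q): return R.from_quat([q[1],q[2],q[3],q[0]]).as_matrix()
def ray(n,u,v):
    c=viewer.calibration(n);d=rot(c['attitude'])@np.array([(u-c['cx'])/c['fx'],(v-c['cy'])/c['fy'],1]);return np.array(c['xyz']),d
def onz(n,u,v,z):
    o,d=ray(n,u,v);return (o+d*(z-o[2])/d[2]).round(1)
def proj(n,p):
    c=viewer.calibration(n);q=rot(c['attitude']).T@(np.array(p)-c['xyz']);return (c['fx']*q[0]/q[2]+c['cx'],c['fy']*q[1]/q[2]+c['cy'])
def togo(p,Rw=None):
    s=ctrl.sense();M=rot(s['ee_rot']);t=M.T@(np.array(p)-s['eef_pos'])
    return t.round(1), None if Rw is None else np.degrees(R.from_matrix(M.T@Rw).as_rotvec()).round(1)
E
python3 - <<'E'
from h import *
a=viewer.capture('scene');b=viewer.capture('top')
for n,i in(('scene',a),('top',b)):
    cv2.imwrite(f'pics/{n}0.png',cv2.resize(i[:,:,::-1],(800,600),interpolation=cv2.INTER_CUBIC));cv2.imwrite(f'pics/{n}0raw.png',i[:,:,::-1]);print(viewer.calibration(n))
s=ctrl.sense();print(s,rot(s['ee_rot']).round(3))
E
```

```text
{'fx': 361.02454418520813, 'fy': 361.02454418520813, 'cx': 253.34766940196647, 'cy': 184.0689617796369, 'xyz': array([ -29.2927412 , -271.19915071,  841.03524308]), 'attitude': array([-0.32349413,  0.80716313, -0.4626662 ,  0.17256653])}
{'fx': 369.1082672905411, 'fy': 369.1082672905411, 'cx': 251.1080492073949, 'cy': 191.89956740520745, 'xyz': array([509.8091016 ,  89.17328263, 920.05513879]), 'attitude': array([ 0.04596217, -0.69769238,  0.71477448, -0.01450081])}
{'time_s': 0.1, 'joints': array([ 1.08363099e+00,  3.13370743e-01,  1.49836346e+00, -2.95371160e-05,
        1.33098807e+00, -2.23391298e-01]), 'dq': array([ 0.00125619, -0.00161019, -0.0032723 , -0.00026394,  0.00194858,
       -0.00069477]), 'tau': array([ 4.31004315e-03, -4.12896824e+01, -2.60138941e+01, -8.43351245e-05,
        3.05855210e-03, -1.21796145e-05]), 'eef_pos': array([136.78525261, 506.62935355, 230.80334186]), 'ee_rot': array([ 0.70083672,  0.09260764,  0.70109555, -0.09336357]), 'force': array([ 0.34729028,  0.18234752, -0.16344539]), 'wrist_torque': array([-0.00222468, -0.01088248,  0.03463154]), 'grip_width': 0.9975577419814439} [[-0.001  0.261  0.965]
 [-0.001  0.965 -0.261]
 [-1.    -0.001 -0.   ]]
```

View pics/scene0.png

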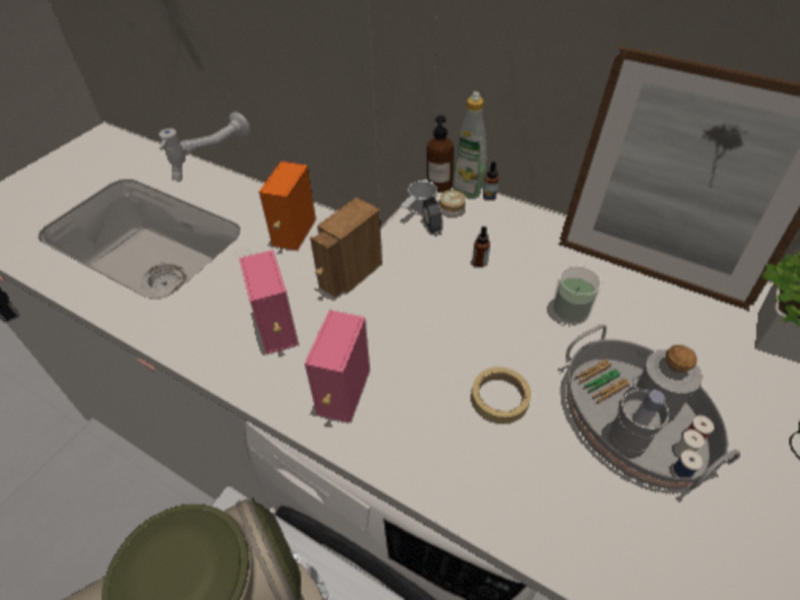

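View pics/top0.png

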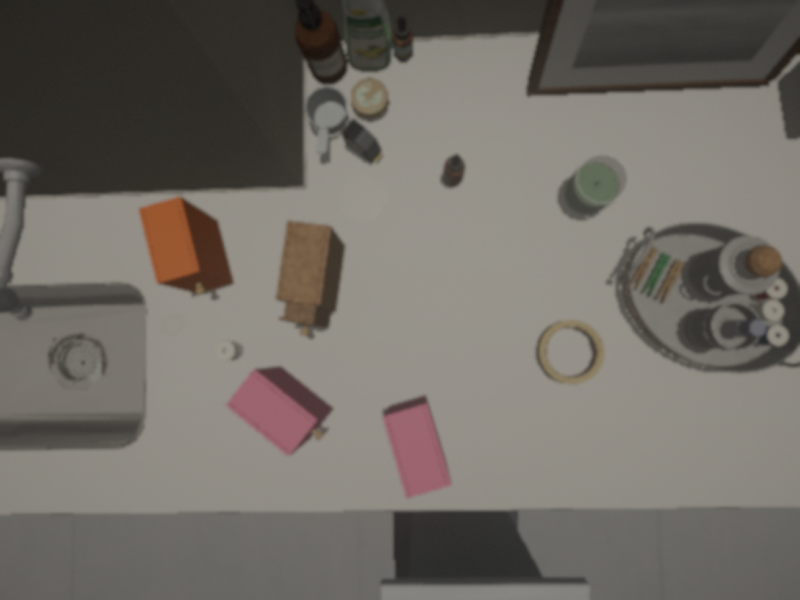

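Scene picture: the candidates are the orange box (288,205), wooden box (347,248), pink box (270,300) and pink box (338,365). In the top view they are at (185,245), (307,265), (280,410) and (417,447). I choose the wooden one and check it in a crop. Reel (228,350), roll (571,351), jar (597,185) and dropper (454,170) are in the top view.

Run:
```python
from h import *
a=cv2.imread('pics/scene0raw.png')[110:210,180:270];b=cv2.imread('pics/top0raw.png')[130:230,160:250]
f=lambda i:cv2.resize(i,None,fx=4.4,fy=4.4,interpolation=cv2.INTER_CUBIC)
cv2.imwrite('pics/crop1.png',cv2.convertScaleAbs(np.hstack([f(a),f(b)]),alpha=1.5))
k=800/512
for n,u,v,z in(('reel',228,350,43),('roll',571,351,25),('jar',600,183,90),('drop',454,165,100),('knob?',307,330,75)):print(n,onz('top',u/k,v/k,z))
for u,v in((288,221),(332,226),(322,305),(277,300)):print(onz('top',u/k,v/k,150))
```

```text
reel [514.8 381.8  43. ]
roll [ 501.6 -142.9   25. ]
jar [ 743.3 -179.1   90. ]
drop [774.5  31.1 100. ]
knob? [541.4 253.   75. ]
[688.3 263.3 150. ]
[679.4 202.8 150. ]
[571.8 217.8 150. ]
[580.2 279.  150. ]
```

View pics/crop1.png

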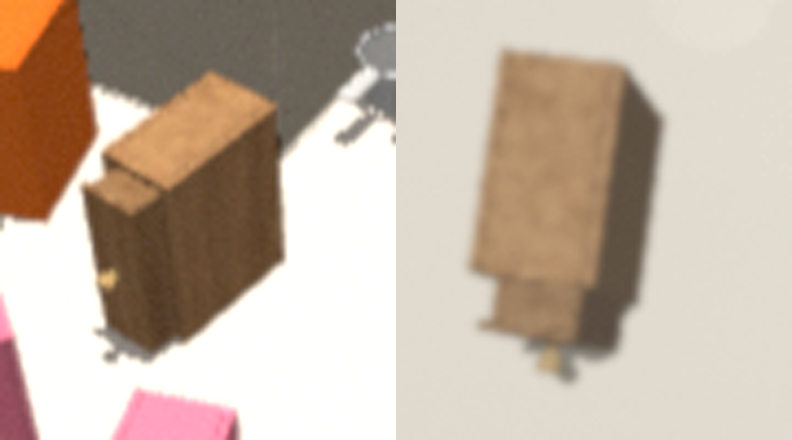

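The crop shows the wooden box standing on end: its top corners at (503,50), (622,67), (595,287), (470,268) give 108x61 mm, which matches 110x62. The drawer and brass knob (549,358) face the robot. The box is turned about -8°, with the label side to the left (+y).

Run:
```python
from h import *
c=[onz('top',160+(u-396)/4.4,130+v/4.4,150) for u,v in((503,50),(622,67),(595,287),(470,268))];print(c,np.mean(c,0))
ax=(c[0]-c[3]+c[1]-c[2]);a=np.arctan2(ax[1],ax[0]);print('yaw',np.degrees(a))
for d in [40,50,60,70]:
  m=np.mean(c,0);p=m+np.array([np.cos(a),np.sin(a),0])*(-55-d);p[2]=75;print(d,p,np.array(proj('top',p)))
print('orange',onz('top',200/1.5625,280/1.5625,150),onz('top',182/1.5625,198/1.5625,150))
x=np.array([0,0,-1.]);z=np.array([np.cos(a),np.sin(a),0]);y=np.cross(z,x)
print(togo([628,309,245],np.c_[x,y,z]))
```

```text
[array([688.5, 263.3, 150. ]), array([678.2, 205.2, 150. ]), array([571.8, 219.6, 150. ]), array([582.5, 280. , 150. ])] [630.25  242.025 150.   ]
yaw -8.330159273156045
40 [536.25228173 255.78831939  75.        ] [195.32147966 213.47128923]
50 [526.35778507 257.23708985  75.        ] [194.73687366 217.78810416]
60 [516.46328841 258.68586031  75.        ] [194.1511833  222.11292618]
70 [506.56879175 260.13463077  75.        ] [193.56440555 226.44577758]
orange [610.4 385.1 150. ] [725.5 411.2 150. ]
(array([-14.2, -62.7, 525.7]), array([-6.8, -0. ,  0.1]))
```

carry_out(deltas=[[1,-14,-7,60,0,0,0],[1,-14,-15,120,0,0,0],[1,-14,-22,180,-2,0,0],[1,-14,-30,240,-4,0,0],[1,-14,-37,300,-6,0,0]], newtons=60)

```text
time_s: 0.72
eef_pos: [418.5, 391.8, 245.1]
ee_rot: [0.705, 0.056, 0.705, -0.056]
force: [0.2, 0.8, 1.0]
grip_width: -0.001
```

```bash
cat > st.py <<'E'
from h import *
import sys
p=[float(v) for v in sys.argv[1:4]];a=np.radians(float(sys.argv[4]))
x=np.array([0,0,-1.]);z=np.array([np.cos(a),np.sin(a),0]);y=np.cross(z,x)
s=ctrl.sense();print(s['time_s'],s['eef_pos'].round(1),s['force'].round(2),s['grip_width']);print(*togo(p,np.c_[x,y,z]))
E
python3 st.py 628 309 245 -8.3
```

```text
0.725 [418.5 391.8 245.1] [0.25 0.79 1.03] -0.001086429343352535
[ -0.  -48.8 219.9] [-0.8 -0.   0. ]
```

carry_out(deltas=[[1,0,-12,55,0,0,0],[1,0,-24,110,-1,0,0],[1,0,-36,165,-1,0,0],[1,0,-49,220,-1,0,0],[1,0,-49,220,-1,0,0]])

```text
time_s: 1.35
eef_pos: [628.9, 307.1, 242.6]
ee_rot: [0.704, 0.051, 0.706, -0.052]
force: [-0.1, 0.8, -0.8]
grip_width: -0.005
```

```bash
python3 st.py 628 309 118 -8.3
```

```text
1.35 [628.9 307.1 242.6] [-0.11  0.83 -0.83] -0.0045190488112244595
[124.6   2.   -0.8] [-0.  -0.1  0.1]
```

carry_out(deltas=[[1,30,1,0,0,0,0],[1,65,2,0,0,0,0],[1,100,2,0,0,0,0],[1,125,2,0,0,0,0],[1,125,2,0,0,0,0]])

```text
time_s: 1.98
eef_pos: [625.0, 312.0, 118.5]
ee_rot: [0.704, 0.049, 0.707, -0.05]
force: [-0.2, 0.1, 0.3]
grip_width: -0.003
```

Run:
```python
from h import *
i=viewer.capture('scene')[80:230,160:310,::-1];j=viewer.capture('top')[120:270,140:290,::-1]
cv2.imwrite('pics/p2.png',cv2.convertScaleAbs(cv2.resize(np.hstack([i,j]),(800,400),interpolation=cv2.INTER_CUBIC),alpha=1.4))
s=ctrl.sense();print(s['time_s'],s['eef_pos'],s['force'])
```

```text
2.075 [626.56829904 312.17243407 121.59652436] [ 0.45381432 -0.01050561  1.14804387]
```

View pics/p2.png

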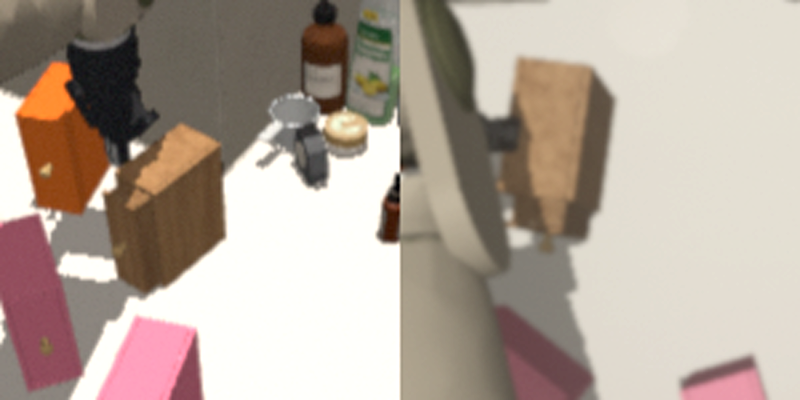

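Fingers (118,150 left; 505,135 right) stand left of the upright box near its top, clear of the orange box. Now push gently along tool -y.

carry_out(deltas=[[1,0,-6,0,0,0,0],[1,0,-12,0,0,0,0],[1,0,-18,0,0,0,0],[1,0,-24,0,0,0,0],[1,0,-29,0,0,0,0]])

```text
time_s: 2.7
eef_pos: [622.6, 282.6, 120.5]
ee_rot: [0.705, 0.05, 0.705, -0.05]
force: [-0.3, 0.4, 1.3]
grip_width: 0.002
```

carry_out(deltas=[[1,0,-5,0,0,0,0],[1,0,-10,0,0,0,0],[1,0,-15,0,0,0,0],[1,0,-20,0,0,0,0],[1,0,-25,0,0,0,0]])

```text
time_s: 3.32
eef_pos: [618.9, 257.8, 120.2]
ee_rot: [0.705, 0.05, 0.705, -0.05]
force: [-0.3, 0.6, 0.3]
grip_width: 0.003
```

Run:
```python
from h import *
i=viewer.capture('scene')[80:230,160:310,::-1];j=viewer.capture('top')[120:270,140:290,::-1]
cv2.imwrite('pics/p3.png',cv2.convertScaleAbs(cv2.resize(np.hstack([i,j]),(800,400),interpolation=cv2.INTER_CUBIC),alpha=1.4))
s=ctrl.sense();print(s['time_s'],s['eef_pos'],s['force'])
```

```text
3.425 [618.99261687 257.57039079 120.24960344] [ 0.06147582  1.58600597 -0.76240083]
```

View pics/p3.png

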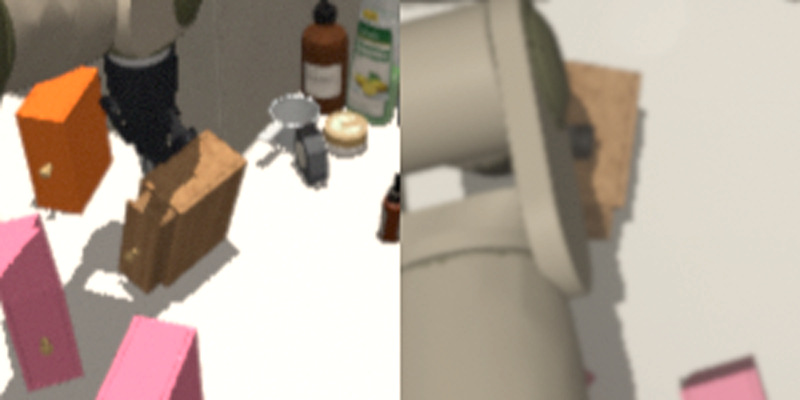

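It is tipping about its far edge without sliding: the top edge leans right at (240,160), foot still at (160,285). Continue.

carry_out(deltas=[[1,0,-5,0,0,0,0],[1,0,-10,0,0,0,0],[1,0,-15,0,0,0,0],[1,0,-20,0,0,0,0],[1,0,-25,0,0,0,0]])

```text
time_s: 4.05
eef_pos: [615.4, 233.0, 120.3]
ee_rot: [0.705, 0.05, 0.705, -0.05]
force: [0.1, -0.0, 0.4]
grip_width: -0.003
```

carry_out(deltas=[[1,0,-5,0,0,0,0],[1,0,-10,0,0,0,0],[1,0,-10,0,0,0,0],[1,0,-10,0,0,0,0],[1,0,-10,0,0,0,0]])

```text
time_s: 4.68
eef_pos: [614.1, 223.7, 120.3]
ee_rot: [0.705, 0.05, 0.705, -0.05]
force: [-0.3, 0.2, -0.1]
grip_width: 0.005
```

Run:
```python
from h import *
i=viewer.capture('scene')[80:230,160:310,::-1];j=viewer.capture('top')[120:270,140:290,::-1]
cv2.imwrite('pics/p4.png',cv2.convertScaleAbs(cv2.resize(np.hstack([i,j]),(800,400),interpolation=cv2.INTER_CUBIC),alpha=1.4))
s=ctrl.sense();print(s['time_s'],s['eef_pos'],s['force'])
```

```text
4.775 [614.04128329 223.66520278 120.25316411] [-0.19647228 -0.20116595 -0.9633175 ]
```

View pics/p4.png

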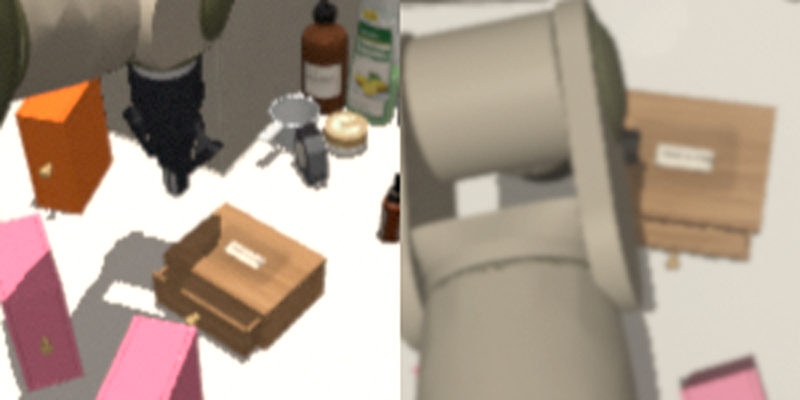

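The box lies on its base, label up, with the drawer still out: knob at (193,319) in the left half and (673,262) in the right. The right pink box stands in front, so I check clearance.

Run:
```python
from h import *
s=8/3;T=lambda u,v,z:onz('top',140+(u-400)/s,120+v/s,z);S=lambda u,v,z:onz('scene',160+u/s,80+v/s,z)
print('knob',T(673,262,31),S(193,319,31))
print('TR,BR top',T(775,107,62),T(757,232,62),'TL..',S(225,205,62),S(327,260,62),S(258,325,62),S(165,265,62))
print('pinkR',[onz('top',u/1.5625,v/1.5625,z) for u,v,z in((384,412,150),(427,398,150),(450,485,150),(408,497,150),(386,408,0))])
print('pinkL',[onz('top',u/1.5625,v/1.5625,150) for u,v in((257,369),(318,415),(291,454))],onz('top',331/1.5625,410/1.5625,0))
```

```text
knob [523.5 150.4  31. ] [526.3 152.1  31. ]
TR,BR top [656.8  55.7  62. ] [547.3  74.5  62. ] TL.. [673.8 200.4  62. ] [653.1  52.7  62. ] [532.3  71.6  62. ] [556.2 206.8  62. ]
pinkR [array([428. , 137.1, 150. ]), array([445.2,  79.9, 150. ]), array([332.8,  53.1, 150. ]), array([318.2, 108.1, 150. ]), array([418.2, 143.1,   0. ])]
pinkL [array([487.9, 306.6, 150. ]), array([425.6, 224.9, 150. ]), array([375.3, 261.4, 150. ])] [416.6 230.5   0. ]
```

```bash
python3 st.py 495 156 120 -8.8
```

```text
4.775 [614.  223.7 120.3] [-0.2  -0.2  -0.96] -0.0029494961415286827
[   0.3  -83.8 -108.3] [ 0.7 -0.  -0. ]
```

carry_out(deltas=[[1,0,-21,-27,0,0,0],[1,0,-42,-54,0,0,0],[1,0,-63,-81,0.7,0,0],[1,0,-84,-108,0.7,0,0],[1,0,-84,-108,0.7,0,0]])

```text
time_s: 5.4
eef_pos: [494.1, 155.2, 120.6]
ee_rot: [0.705, 0.055, 0.705, -0.055]
force: [1.0, 0.6, 0.1]
grip_width: 0.002
```

carry_out(deltas=[[1,10,0,0,0,0,0],[1,20,0,0,0,0,0],[1,30,0,0,0,0,0],[1,35,0,0,0,0,0],[1,35,0,0,0,0,0]])

```text
time_s: 6.02
eef_pos: [495.2, 155.7, 84.8]
ee_rot: [0.705, 0.054, 0.705, -0.054]
force: [0.2, 0.3, 0.3]
grip_width: -0.002
```

```bash
python3 st.py 495 156 24 -8.8
python3 - <<'E'
from h import *
i=viewer.capture('scene')[80:280,130:330,::-1];j=viewer.capture('top')[120:320,140:340,::-1]
cv2.imwrite('pics/p5.png',cv2.convertScaleAbs(cv2.resize(np.hstack([i,j]),(800,400),interpolation=cv2.INTER_CUBIC),alpha=1.4))
E
```

```text
6.025 [495.2 155.7  84.8] [0.19 0.32 0.3 ] -0.002120464112523084
[60.8  0.3 -0.2] [-0. -0.  0.]
```

View pics/p5.png

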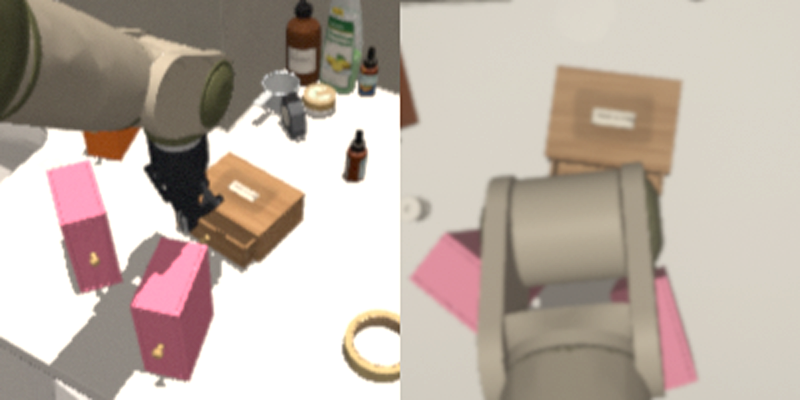

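The fingers (190,225) are in front of the knob, pink box and forearm well clear; casing top corners in the right half at (556,66), (681,80), (667,173), (548,157). Continue down, then push along tool z.

carry_out(deltas=[[1,15,0,0,0,0,0],[1,30,0,0,0,0,0],[1,45,0,0,0,0,0],[1,60,0,0,0,0,0],[1,60,0,0,0,0,0]])

```text
time_s: 6.75
eef_pos: [494.6, 155.6, 24.0]
ee_rot: [0.704, 0.054, 0.706, -0.054]
force: [-0.4, -0.3, 0.4]
grip_width: 0.0
```

Run:
```python
from h import *
c=np.array([onz('top',140+(u-400)/2,120+v/2,62) for u,v in((556,66),(681,80),(667,173),(548,157))])
print(c,c.mean(0));s=ctrl.sense();print(s['eef_pos'],s['force'])
ax=c[0]-c[3]+c[1]-c[2];print(np.degrees(np.arctan2(ax[1],ax[0])))
ay=c[0]-c[1]+c[3]-c[2];print(np.degrees(np.arctan2(-ay[0],ay[1])))
u=ax/np.linalg.norm(ax);k=c.mean(0)-u*71;print('shut knob front',k,'tool z to go',np.linalg.norm(k[:2]-s['eef_pos'][:2])-11)
```

```text
[[678.3 202.9  62. ]
 [657.1  56.   62. ]
 [548.5  75.3  62. ]
 [570.7 213.9  62. ]] [613.65  137.025  62.   ]
[494.60036501 155.5510866   23.97931578] [-0.38576804 -0.26474403  0.35001333]
-7.977927615774353
-8.643587193591662
shut knob front [543.33716571 146.87920388  62.        ] tool z to go 38.50229582845692
```

carry_out(deltas=[[1,0,0,6,0,0,0],[1,0,0,12,0,0,0],[1,0,0,18,0,0,0],[1,0,0,24,0,0,0],[1,0,0,30,0,0,0]])

```text
time_s: 7.38
eef_pos: [525.4, 151.0, 25.3]
ee_rot: [0.705, 0.054, 0.705, -0.054]
force: [-0.2, -0.1, 0.9]
grip_width: 0.001
```

carry_out(deltas=[[1,0,0,2,0,0,0],[1,0,0,4,0,0,0],[1,0,0,6,0,0,0],[1,0,0,8,0,0,0],[1,0,0,10,0,0,0]])

```text
time_s: 8.0
eef_pos: [534.6, 149.5, 25.2]
ee_rot: [0.705, 0.054, 0.705, -0.054]
force: [-3.4, -0.5, 1.6]
grip_width: 0.002
```

Run:
```python
from h import *
s=ctrl.sense();print(s['time_s'],s['eef_pos'],s['force'])
i=viewer.capture('scene')[120:220,200:300,::-1];j=viewer.capture('top')[140:240,190:290,::-1]
cv2.imwrite('pics/p6.png',cv2.convertScaleAbs(cv2.resize(np.hstack([i,j]),(800,400),interpolation=cv2.INTER_CUBIC),alpha=1.4))
```

```text
8.0 [534.59551028 149.53192025  25.20888666] [-3.40707711 -0.52002147  1.55299328]
```

View pics/p6.png

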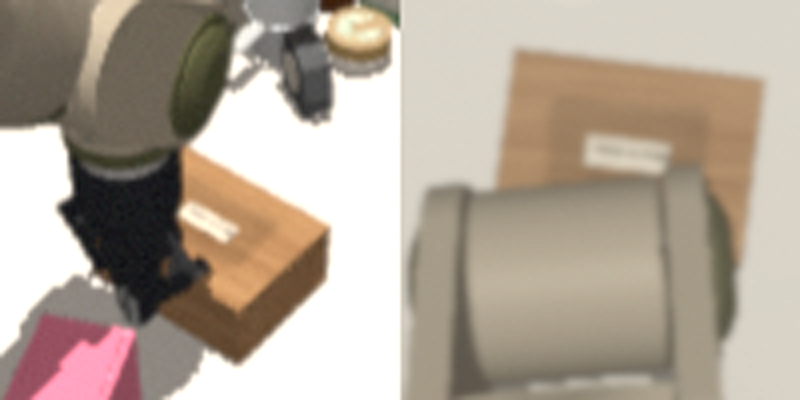

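The drawer front now looks flush with the casing (edge at (238,355)), and the force rose to 3.4 N, as if it has met the stop. A few mm more, then withdraw.

carry_out(deltas=[[1,0,0,1,0,0,0],[1,0,0,2,0,0,0],[1,0,0,3,0,0,0],[1,0,0,4,0,0,0],[1,0,0,5,0,0,0]])

```text
time_s: 8.72
eef_pos: [539.8, 148.7, 25.3]
ee_rot: [0.705, 0.054, 0.705, -0.054]
force: [-2.7, 0.3, 0.1]
grip_width: -0.002
```

carry_out(deltas=[[1,0,0,-8,0,0,0],[1,0,0,-20,0,0,0],[1,0,0,-40,0,0,0],[1,-40,0,-44,0,0,0],[1,-80,0,-44,0,0,0]])

```text
time_s: 9.35
eef_pos: [495.1, 155.7, 106.2]
ee_rot: [0.705, 0.054, 0.705, -0.054]
force: [0.2, -0.4, -0.5]
grip_width: 0.004
```

carry_out(deltas=[[1,-50,0,-20,0,0,0],[1,-100,0,-60,0,0,0],[1,-140,0,-110,0,0,0],[1,-150,0,-160,0,0,0],[1,-150,0,-160,0,0,0]])

```text
time_s: 9.98
eef_pos: [335.8, 180.5, 256.4]
ee_rot: [0.706, 0.054, 0.704, -0.053]
force: [0.8, 0.0, -0.1]
grip_width: -0.002
```

Run:
```python
from h import *
s=ctrl.sense();print(s['time_s'],s['eef_pos'],s['force'])
i=viewer.capture('scene')[100:250,180:330,::-1];j=viewer.capture('top')[100:250,160:310,::-1]
cv2.imwrite('pics/p7.png',cv2.convertScaleAbs(cv2.resize(np.hstack([i,j]),(800,400),interpolation=cv2.INTER_CUBIC),alpha=1.4))
t=viewer.capture('top')[:,:,::-1];cv2.imwrite('pics/top1.png',t)
a=cv2.imread('pics/top0raw.png')
for n,u,v in(('reel',146,224),('roll',365,225),('jar',382,117),('drop',291,109)):
  p=a[v-22:v+22,u-22:u+22];q=t[v-22:v+22,u-22:u+22];print(n,cv2.absdiff(p,q).mean(),cv2.phaseCorrelate(np.float32(p[...,1]),np.float32(q[...,1])))
```

```text
9.975 [335.76038859 180.54098211 256.41800617] [ 0.82067846  0.00349092 -0.11302913]
reel 1.590736914600551 ((0.4569633581260355, 0.5043402589342953), 0.997301543906883)
roll 1.3918732782369145 ((0.4846848465240683, 0.48441876197289346), 1.003528357758934)
jar 1.2963154269972452 ((0.5037939932868234, 0.5031549272860012), 1.001612673394474)
drop 1.3428030303030303 ((0.482513239396301, 0.4687185944698804), 0.9928322804415668)
```

View pics/p7.png

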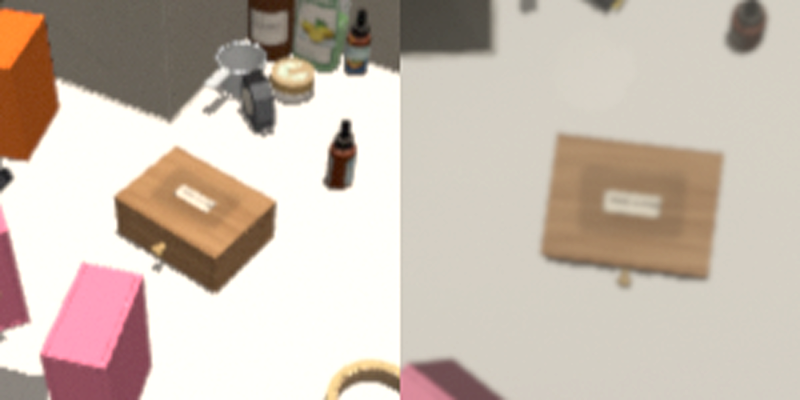

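The box lies flat with its label up at (197,197), the drawer front is flush and only the knob (160,248) stands proud. The bystanders have not moved, since the shift reads the same 0.5 px everywhere, which is an artefact. Handing in.

```bash
python3 -c "
from h import *
print(order.finish_job())"
```

```text
the job is handed in; nothing more can be done
None
```

I pushed the wooden box over with shut fingers about 120 mm up its label side. It tipped to the right onto its base, label up, with the drawer still out. I then pushed the brass knob along the box's x axis until the drawer met its stop, backed the arm away and handed the job in at about 10 s.

**Last checks:**
- **Box and drawer:** the last picture shows the box flat, with the drawer front flush and only the knob standing out. I judged the drawer by eye and by the push force (about 3 N at the stop); I did not measure its last few millimetres.
- **Box position:** after the stop, the final push probably slid the box a few millimetres; I did not measure this.
- **Jar, dropper, reel and roll:** comparing top views from before and after showed no movement. All four gave the same 0.5 px reading, which I took as a quirk of the method.
- **Arm:** the fingers touch nothing, and the force reading at the end was near zero.

No check failed. The two camera views of the knob disagreed by about 3 mm, which did not affect the push.

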